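Tip two food boxes back onto their bases

ROBOT

A 6-joint arm with a two-finger parallel gripper is mounted at the origin on a cart in front of the work surface, level with it; the furniture and walls round the work are solid. World frame = base frame: x ahead of the robot, y to its left, z up, the work surface at z = 0. Lengths are in m, angles in rad, forces in N, time in s.
With the tool pointing down it reaches from about 0.25 to 0.725 m from the base axis. Payload 4 kg.
Tool frame: the origin (TCP) lies on the centre line of the jaws, within the pads' length; the fingertips stand 17 mm ahead of it and the grasp point (between the pads) lies 2 mm behind it; z points along the fingers, x is the direction in which the jaws open and shut, and the axes are right-handed (so a half turn about z gives the same grasp; the last joint's range is limited). The gripper opens to 85 mm and grips with 20 to 120 N. Pads are 22 mm wide; open, the fingers measure 114 mm over their backs; the gripper's body (76 mm by 85 mm) begins 54 mm behind the grasp point. The pads swing forward as they close: fully open they stand 13 mm farther back than shut.
Start: joints at [-1.307, 0.241, 0.005, 1.335, 0, 1.571], TCP at [0.13, -0.483, 0.248] pointing down, gripper open.
Joint ranges: [-2.72, 2.72], [-1.05, 1.87], [-1.09, 1.28], [-1.99, 2.15], [-1.42, 1.44], [-3.14, 3.14]. Speed limits (rad/s): [2.79, 2.79, 3.14, 3.14, 3.14, 3.14].

INTERFACE

Orientations are given as a unit quaternion [x, y, z, w].
In Python, from workcell import bot gives the robot as it stands.
- The arm moves only by the tool jog_arm, never from a script. Its arguments are lists of equal length, an entry for each row: "jaw": the closure, from 0 (fully open) to 1 (shut); "linear": the shift along the tool's x, y, z in m, a list of three; "delta_rot": the turn, a rotation vector about the tool's x, y, z in degrees, a list of three. A call has exactly 8 rows; each row is the pose to reach, as a shift and turn from the pose commanded when the call began, along the tool's axes at that moment; what a row does not reach only later rows make up. A row lasts 1/12 s, in which the tool goes at most 41.7 mm and 7.16 degrees, less where a joint would pass 70% of its speed; a pose out of reach is approached as far as the arm can. A call with a gripper value outside its range is refused whole. The fingers move at their own pace and stop on an object; the grip force is fixed at half the most. Time passes only in rows, so rows that repeat a pose let the fingers close, or fill a call up. It gives the time, the measured TCP pose, the force and the opening at its end, in the units of the state.
- bot.get_obs(): the state, without advancing time (a new reading comes with each control period).
- bot.camera(name): name is "scene" or "top" or "wrist"; returns (picture, depth): 480x640x3 uint8, red, green, blue; 480x640 float32, m along the optical axis (not along the pixel's ray), 0 where there is no reading.
- bot.calibration(name): a dict with "fovy" (degrees; the focal length in pixels is half the picture's height over the tangent of half this angle, whatever the lens; pixels are square), "cx", "cy" (the principal point, pixels), "origin" and "orientation" of the camera in the world. Camera axes: x right, y down, z forward; pixel columns grow to the right and rows downward; lengths in m; the calibration is good to about 2 mm. The wrist camera is an equidistant fisheye: a pixel r from the principal point sees the ray r / f radians off the axis. A picture is of the moment at which its call begins: read the wrist's pose just before it. calibration takes no time and is no camera call; for the wrist camera it gives the pose at the moment of the call.
- bot.job_done(): hands the job in, once; it reports no verdict.
The state is a dict: "clock": time; "joint_pos": joint angles; "joint_vel": joint speeds; "tau": joint torques, N m; "eef_pos": TCP position; "tool_rot": TCP orientation; "ft_force": force on the tool from outside, world axes, zero at the start; "ft_torque": the same for the moment, N m; "grip_width": finger opening in m.
Only numpy, scipy, OpenCV 4.12 (cv2) and the standard library are available. Lean on these libraries where they do the work, as an engineer would, in place of code of your own. Each camera call takes 0.05 s, during which the arm holds its last target.

TASK

Two clear food boxes with blue clip lids were left standing on end. Tip each over with gentle fingertip pushes, where it stands, so that it comes to rest flat on its base with the lid on top. Do not pinch or lift the boxes or shove them across the worktop, do not let either fall onto its lid, and leave the mug, the salt shaker and the tin alone.

Things in the scene. Friction and masses are not known exactly. Their poses are not given: they have to be found in the camera images.
- box_left_center (a point): Centre of the left food box (0.22 kg, rigid, lid fixed, heavier at the lid). Own x 102, y 136, z 65 mm; own z points from base to lid, whose faces are 33 mm from here. At start it stands on its end: y down, this point 66 mm high, the lid an upright face 135 mm high looking at the robot (within 0.3 rad), leaning 0.07 rad to the base. Lying on its base, this point is 33 mm high.
- box_right_center (a point): Centre of the right food box, equal to the left one, also on its end; its lid looks somewhere between towards the robot and to the left (+y). Both boxes: pushed level on the lid, towards the base, 110 to 125 mm above the worktop, a box tips over its base's lower edge and falls on the base by itself after about 0.6 rad; pushed below 95 mm it may slide instead.
- mug: Mug with a handle, 82 mm across, 91 mm high; origin at the centre of its underside. To be left alone.
- salt: Salt shaker, 44 mm across, 90 mm high; origin at the centre of its underside. To be left alone.
- tin: Low food tin, 75 mm across, 58 mm high; origin at the centre of its underside. To be left alone.
Not all that is in view belongs to the job. What is shaped like the part that bears box_right_center but green is not meant.

How it is judged:
At the end, for the whole second after the job is handed in: Both boxes rest flat on their bases on the worktop, lid up (within 0.1 rad, centre 26 to 40 mm high), at rest, their centres no more than 200 mm from where they were; tipping alone moves them about 105 mm (angle between each of box_left_center, box_right_center's own z axis and vertical below 0.1 rad and height (world z) of box_left_center between 0.026 and 0.04 m and height (world z) of box_right_center between 0.026 and 0.04 m and distance of each of box_left_center, box_right_center from where it was at the start of the episode below 0.2 m and linear speed of each of box_left, box_right below 0.02 m/s); the robot touches nothing.
It fails at once if a box is lifted off the worktop (height (world z) of any of box_left_center, box_right_center above 0.1 m).
It fails at once if a box is tipped onto its lid (angle between any of box_left_center, box_right_center's own z axis and vertical above 2.3 rad).
It fails at once if a box is squeezed or pressed hard (over 20 N) (contact force between the fingers and box_left above 20 N or contact force between the fingers and box_right above 20 N).
It fails at once if the mug, the salt shaker or the tin is moved more than 40 mm or knocked over (distance of any of mug, salt, tin from where it was at the start of the episode above 0.04 m or angle between any of mug, salt, tin's own z axis and vertical above 0.5 rad).
It also fails if it takes over 43 s, if anything falls off the work surface, if the arm or the gripper's body presses on something with over 40 N, if the wrist force passes 120 N, or if a joint passes its speed limit or range.

## Working session

There is one attempt and no reset: what is moved stays moved. The work goes in short steps, Python scripts to look and compute and a tool call to move; the robot and the scene stay as the last step left them, time stands still between calls to the robot, and variables do not carry over. Pictures are saved under pics/ and viewed, and the job is handed in when it is done.

Besides the shell and the picture viewer there is one more tool, called after "Emit:" as a command line: name --argument value ..., lists and objects as JSON in quotes. jog_arm: Moves the arm, as the interface text tells. Its arguments: {"type":"object","properties":{"jaw":{"type":"array","items":{"type":"number"}},"linear":{"type":"array","items":{"type":"array","items":{"type":"number"}}},"delta_rot":{"type":"array","items":{"type":"array","items":{"type":"number"}}}},"required":["jaw","linear","delta_rot"]}

```bash
mkdir -p pics; ls; cat > h.py <<'E'
import numpy as np,cv2
from scipy.spatial.transform import Rotation as R
from workcell import bot
def snap(n,f):
    p,d=bot.camera(n); cv2.imwrite(f'pics/{f}.png',p[:,:,::-1]); np.savez(f'pics/{f}.npz',p=p,d=d); return p,d
def pts(n,d):
    c=bot.calibration(n); f=240/np.tan(np.radians(c['fovy'])/2)
    v,u=np.mgrid[:480,:640]
    P=np.stack([(u-c['cx'])/f*d,(v-c['cy'])/f*d,d],-1)
    W=P@R.from_quat(c['orientation']).as_matrix().T+np.array(c['origin'])
    W[d==0]=np.nan
    return W
E
python3 - <<'E'
from h import *
o=bot.get_obs();print(o)
for n in('scene','top'):
    print(bot.calibration(n)); snap(n,n+'0')
E
```

```text
pics
{'clock': 0.0, 'joint_pos': array([-1.30699881e+00,  2.41407139e-01,  3.68365254e-03,  1.33520534e+00,
        2.53663287e-06,  1.57080848e+00]), 'joint_vel': array([-1.85687528e-03, -3.84559038e-05, -3.96061584e-04,  7.21339661e-04,
        7.32427877e-04,  3.85303806e-04]), 'tau': array([-2.66909221e-03, -3.72320652e+01,  2.52405918e+01,  1.69915828e-02,
       -8.87130795e-05,  1.73854471e-05]), 'eef_pos': array([ 0.13021381, -0.48210641,  0.24740037]), 'tool_rot': array([ 7.93956989e-01, -6.07972996e-01, -8.45795635e-04, -6.49249599e-04]), 'ft_force': array([0.74369388, 0.78154131, 0.39620569]), 'ft_torque': array([ 0.00614242,  0.00359587, -0.04732499]), 'grip_width': 0.08545988022947416}
{'fovy': 44.579368565827785, 'cx': 311.7079007726315, 'cy': 237.92396727966695, 'origin': array([-0.07614795, -1.24827995,  0.68234988]), 'orientation': array([ 0.80810316, -0.24564715,  0.14148233, -0.51634243])}
{'fovy': 50.33099196015937, 'cx': 319.26191349890166, 'cy': 237.35740959065652, 'origin': array([ 0.38311865, -0.17952937,  1.23085341]), 'orientation': array([ 0.70546916, -0.70337599,  0.0669536 , -0.05561204])}
```

View pics/scene0.png

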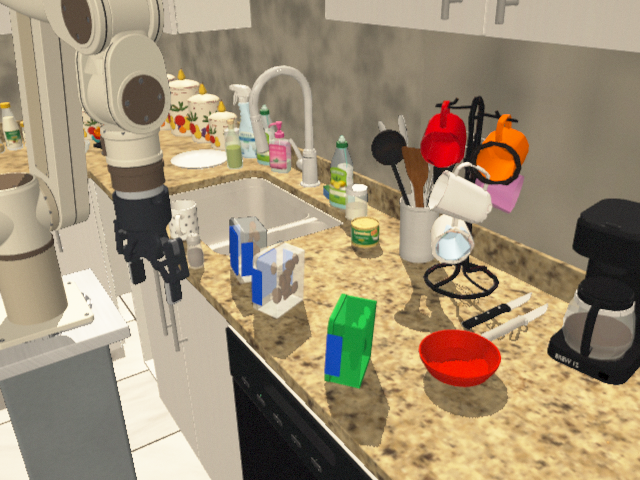

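View pics/top0.png

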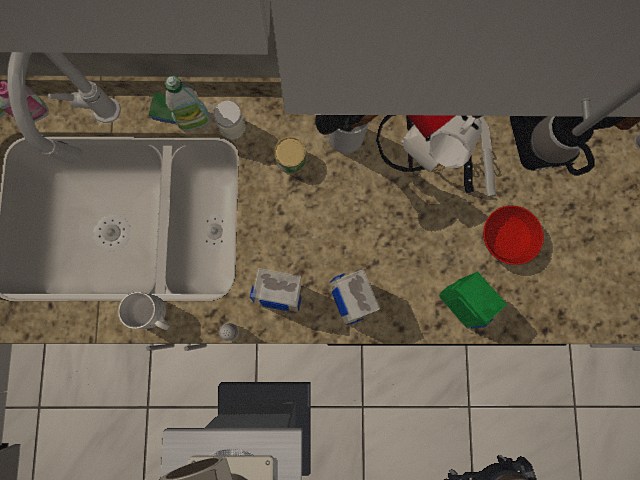

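The top view shows three upright boxes: a clear one at (275,290), a clear one at (355,297) and a green one at (473,300). The green one is the decoy, so the left and right boxes are the two clear ones with blue lids. The mug is at (143,311), the salt at (228,331) and the tin at (291,153). I'll confirm this in a crop and measure.

```bash
python3 - <<'E'
from h import *
for n in('top','scene'):
    z=np.load(f'pics/{n}0.npz'); p,d=z['p'],z['d']; W=pts(n,d); 
    hsv=cv2.cvtColor(p,cv2.COLOR_RGB2HSV)
    m=(cv2.inRange(hsv,(105,120,40),(130,255,255))>0)
    k,l,s,c=cv2.connectedComponentsWithStats(m.astype(np.uint8))
    for i in range(1,k):
        if s[i,4]<30: continue
        w=W[l==i]; w=w[~np.isnan(w[:,0])]
        w=w[(w[:,2]>-0.02)&(w[:,2]<.2)]
        if len(w)<10: continue
        print(n,c[i].round(),s[i,4],len(w),'med',np.median(w,0).round(3),'z',np.percentile(w[:,2],[2,98]).round(3))
        top=w[w[:,2]>np.percentile(w[:,2],98)-.012]
        a=top[:,:2]; v=np.linalg.svd(a-a.mean(0))[2][0]; print('  top edge dir',np.degrees(np.arctan2(v[1],v[0])).round(1),'mean',top.mean(0).round(3),'ext',np.ptp((a-a.mean(0))@v).round(3))
        # plane
        q=w-np.median(w,0); q=q[np.linalg.norm(q,axis=1)<.1]; nn=np.linalg.svd(q-q.mean(0))[2][2]; print('  n',nn.round(3))
z=np.load('pics/top0.npz');W=pts('top',z['d'])
H=W[...,2]
m=((H>.1)&(H<.18)).astype(np.uint8); m[:250]=0;m[345:]=0
k,l,s,c=cv2.connectedComponentsWithStats(m)
for i in range(1,k):
    if s[i,4]<80: continue
    w=W[l==i]; r=cv2.minAreaRect((w[:,:2]*1000).astype(np.float32)); print(c[i].round(),s[i,4],'zmed',np.median(w[:,2]).round(3),r, cv2.boxPoints(r).round())
for (u,v) in[(143,311),(228,331),(291,153),(232,290),(600,320)]: print(u,v,np.nanmedian(W[v-3:v+4,u-3:u+4].reshape(-1,3),0).round(3))
cv2.imwrite('pics/crop.png',cv2.resize(z['p'][250:350,110:520,::-1],None,fx=1.95,fy=1.95,interpolation=cv2.INTER_CUBIC))
z=np.load('pics/scene0.npz')
cv2.imwrite('pics/crop2.png',cv2.resize(z['p'][190:340,170:350,::-1],None,fx=4,fy=4,interpolation=cv2.INTER_CUBIC))
E
```

```text
top [339. 302.] 213 212 med [ 0.438 -0.243  0.084] z [0.025 0.124]
  top edge dir -158.3 mean [ 0.439 -0.246  0.12 ] ext 0.059
  n [-0.368  0.926  0.081]
top [274. 305.] 160 158 med [ 0.431 -0.098  0.098] z [0.029 0.124]
  top edge dir 78.5 mean [ 0.434 -0.099  0.121] ext 0.06
  n [-0.978  0.188  0.086]
scene [234. 249.] 318 315 med [ 0.427 -0.106  0.076] z [0.022 0.122]
  top edge dir 79.2 mean [ 0.431 -0.103  0.118] ext 0.056
  n [-0.981  0.176  0.079]
scene [252. 272.] 693 692 med [ 0.4   -0.266  0.071] z [0.028 0.109]
  top edge dir -108.8 mean [ 0.414 -0.223  0.105] ext 0.151
  n [ 0.942  0.336 -0.006]
scene [333. 355.] 580 579 med [ 0.391 -0.566  0.069] z [0.029 0.107]
  top edge dir -47.4 mean [ 0.392 -0.568  0.102] ext 0.025
  n [-0.761 -0.649 -0.005]
[276. 288.] 1496 zmed 0.129 ((465.8671875, -104.0121078491211), (109.38151550292969, 71.90711212158203), 79.35314178466797) [[ 420. -151.]
 [ 491. -164.]
 [ 511.  -57.]
 [ 441.  -44.]]
[356. 295.] 1515 zmed 0.129 ((451.7846374511719, -276.84326171875), (109.3497314453125, 72.17549896240234), 21.471805572509766) [[ 388. -263.]
 [ 414. -330.]
 [ 516. -290.]
 [ 489. -223.]]
[479. 299.] 1647 zmed 0.129 ((445.07513427734375, -545.4810180664062), (109.90937042236328, 73.82062530517578), 40.29605484008789) [[ 379. -553.]
 [ 427. -609.]
 [ 511. -538.]
 [ 463. -482.]]
143 311 [0.419 0.216 0.007]
228 331 [0.374 0.002 0.087]
291 153 [ 0.795 -0.13   0.056]
232 290 [ 0.47   0.01  -0.001]
600 320 [ 0.401 -0.874 -0.002]
```

View pics/crop.png

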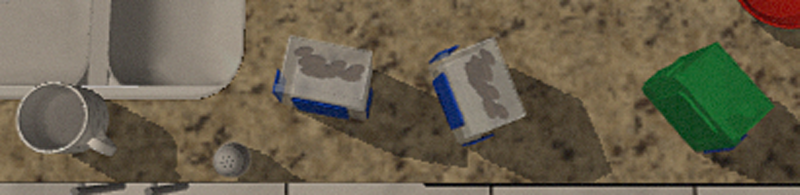

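View pics/crop2.png

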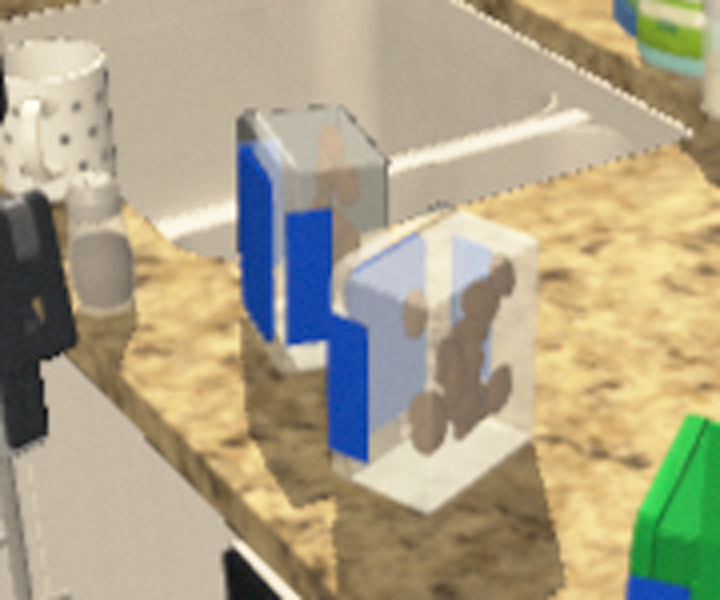

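The crops confirm the two clear boxes as the ones meant, with the green one left out. Both tops measure about 129 mm high and 109 x 72 mm, which fits the lid rims.

- **Left box:** lid top at (0.437, -0.098), push heading -10.6°. It will fall clear of the right box, so I tip it first.
- **Right box:** lid top at (0.438, -0.243), push heading -68.5°.

I'm starting by shutting the jaw and moving in high.

Emit:
jog_arm --jaw '[1, 1, 1, 1, 1, 1, 1, 1]' --linear '[[-0.025, -0.026, 0], [-0.05, -0.052, 0], [-0.075, -0.078, 0], [-0.1, -0.105, 0], [-0.125, -0.131, 0], [-0.15, -0.157, 0], [-0.175, -0.183, 0], [-0.2, -0.21, 0]]' --delta_rot '[[0, 0, -7], [0, 0, -14], [0, 0, -21], [0, 0, -28], [0, 0, -35], [0, 0, -42], [0, 0, -49], [0, 0, -56]]'

```text
clock: 0.77
eef_pos: [0.2811, -0.2331, 0.2481]
tool_rot: [0.987, -0.161, -0.0, -0.0]
ft_force: [0.6, -0.8, 0.2]
grip_width: 0.0004
```

```bash
cat >> h.py <<'E'
def to(target,ang):
    """shift in tool axes & rotvec to reach pose, tool down, tool x at ang deg"""
    o=bot.get_obs(); r=R.from_quat(o['tool_rot']); c,s=np.cos(np.radians(ang)),np.sin(np.radians(ang))
    T=R.from_matrix(np.array([[c,s,0],[s,-c,0],[0,0,-1]]))
    print('t',o['clock'],'p',o['eef_pos'].round(4),'J',o['joint_pos'].round(2),'F',o['ft_force'].round(2),'w',round(o['grip_width'],4))
    print('shift',r.inv().apply(np.array(target)-o['eef_pos']).round(4),'rot',np.degrees((r.inv()*T).as_rotvec()).round(2))
E
python3 -c "
from h import *
to([.37,-.086,.2],-10.6)"
```

```text
t 0.7667 p [ 0.2811 -0.2331  0.2481] J [-0.69 -0.03 -0.3   1.3   0.    1.2 ] F [ 0.58 -0.78  0.19] w 0.0004
shift [ 0.0374 -0.1678  0.0481] rot [-0.01  0.02 -7.98]
```

Emit:
jog_arm --jaw '[1, 1, 1, 1, 1, 1, 1, 1]' --linear '[[0.006, -0.028, 0.006], [0.012, -0.056, 0.012], [0.018, -0.084, 0.02], [0.024, -0.112, 0.03], [0.03, -0.14, 0.038], [0.037, -0.168, 0.048], [0.037, -0.168, 0.048], [0.037, -0.168, 0.048]]' --delta_rot '[[0, 0, -2], [0, 0, -4], [0, 0, -6], [0, 0, -8], [0, 0, -8], [0, 0, -8], [0, 0, -8], [0, 0, -8]]'

```text
clock: 1.43
eef_pos: [0.37, -0.0867, 0.1995]
tool_rot: [0.996, -0.093, -0.001, -0.0]
ft_force: [-0.2, -0.8, -0.0]
grip_width: 0.0003
```

```bash
python3 - <<'E'
from h import *
p,d=snap('scene','s1'); W=pts('scene',d)
to([.385,-.088,.137],-10.6)
o=bot.get_obs()['eef_pos']
m=(np.hypot(W[...,0]-o[0],W[...,1]-o[1])<.04)&(W[...,2]>.14)&(W[...,2]<.24)
print(m.sum(), 'zmin pts',np.sort(W[m][:,2])[:12].round(3),'tcp z',o[2])
v,u=np.nonzero(m);print(u.min(),u.max(),v.min(),v.max())
cv2.imwrite('pics/s1c.png',cv2.resize(p[100:340,100:350,::-1],None,fx=2.4,fy=2.4))
E
```

```text
t 1.4833 p [ 0.3699 -0.0876  0.2   ] J [-0.23  0.04 -0.37  1.17 -0.    1.53] F [ 0.09 -1.16  0.08] w 0.0003
shift [ 0.015  -0.0024  0.0629] rot [ 0.02  0.09 -0.19]
409 zmin pts [0.184 0.185 0.185 0.185 0.187 0.187 0.187 0.187 0.187 0.187 0.188 0.188] tcp z 0.199955025285518
185 218 184 211
```

View pics/s1c.png

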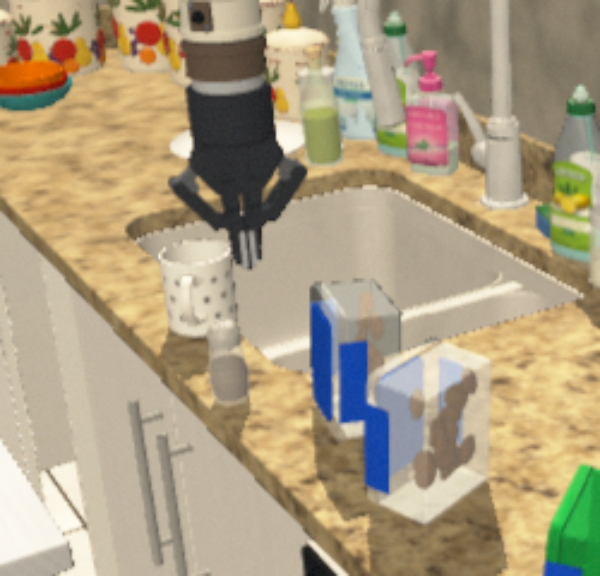

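The wrist is tool-down with the shut fingertips at crop (250,265), about 16 mm below the TCP as given, and the finger elbows are above box height. I'm descending to tip height 118 mm and approaching.

Emit:
jog_arm --jaw '[1, 1, 1, 1, 1, 1, 1, 1]' --linear '[[0, -0.002, 0.016], [0, -0.002, 0.032], [0, -0.002, 0.048], [0, -0.002, 0.064], [0.008, -0.002, 0.064], [0.016, -0.002, 0.064], [0.024, -0.002, 0.064], [0.032, -0.002, 0.064]]' --delta_rot '[[0, 0, 0], [0, 0, 0], [0, 0, 0], [0, 0, 0], [0, 0, 0], [0, 0, 0], [0, 0, 0], [0, 0, 0]]'

```text
clock: 2.15
eef_pos: [0.4042, -0.093, 0.1376]
tool_rot: [0.995, -0.095, 0.001, 0.0]
ft_force: [-0.4, -1.0, -0.3]
grip_width: 0.0001
```

Emit:
jog_arm --jaw '[1, 1, 1, 1, 1, 1, 1, 1]' --linear '[[0.005, 0, 0], [0.01, 0, 0], [0.015, 0, 0], [0.02, 0, 0], [0.025, 0, 0], [0.03, 0, 0], [0.035, 0, 0], [0.04, 0, 0]]' --delta_rot '[[0, 0, 0], [0, 0, 0], [0, 0, 0], [0, 0, 0], [0, 0, 0], [0, 0, 0], [0, 0, 0], [0, 0, 0]]'

```text
clock: 2.82
eef_pos: [0.4418, -0.0995, 0.1363]
tool_rot: [0.995, -0.095, -0.0, -0.0]
ft_force: [-0.9, 0.3, 0.4]
grip_width: -0.0001
```

```bash
python3 - <<'E'
from h import *
p,d=snap('scene','s2')
to([.37+.12*.983,-.088-.12*.185,.135],-10.6)
cv2.imwrite('pics/s2c.png',cv2.resize(p[100:340,100:350,::-1],None,fx=2.4,fy=2.4))
E
```

```text
t 2.8667 p [ 0.443  -0.0998  0.1364] J [-0.22  0.23 -0.31  1.02  0.    1.54] F [ 1.11 -0.8  -0.12] w -0.0
shift [0.0461 0.0017 0.0015] rot [ 0.   -0.08 -0.28]
```

View pics/s2c.png

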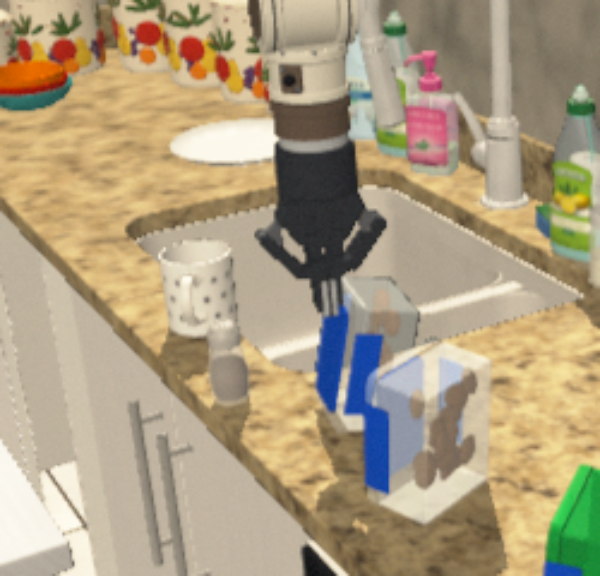

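The left box (crop ~(365,350)) is now leaning away over its base edge without sliding. I'll continue.

Emit:
jog_arm --jaw '[1, 1, 1, 1, 1, 1, 1, 1]' --linear '[[0.005, 0, 0], [0.01, 0, 0], [0.015, 0, 0], [0.02, 0, 0], [0.025, 0, 0], [0.03, 0, 0], [0.035, 0, 0], [0.04, 0, 0]]' --delta_rot '[[0, 0, 0], [0, 0, 0], [0, 0, 0], [0, 0, 0], [0, 0, 0], [0, 0, 0], [0, 0, 0], [0, 0, 0]]'

```text
clock: 3.53
eef_pos: [0.4813, -0.1072, 0.1363]
tool_rot: [0.995, -0.095, 0.0, -0.0]
ft_force: [-0.4, -0.2, -0.2]
grip_width: 0.0001
```

```bash
python3 - <<'E'
from h import *
p,d=snap('scene','s3')
to([.37+.14*.983,-.088-.14*.185,.135],-10.6)
cv2.imwrite('pics/s3c.png',cv2.resize(p[100:340,100:350,::-1],None,fx=2.4,fy=2.4))
E
```

```text
t 3.5833 p [ 0.4824 -0.1074  0.1364] J [-0.22  0.31 -0.21  1.05  0.    1.54] F [ 0.52 -0.27 -0.35] w -0.0
shift [0.026  0.0016 0.0014] rot [ 0.   -0.08 -0.29]
```

View pics/s3c.png

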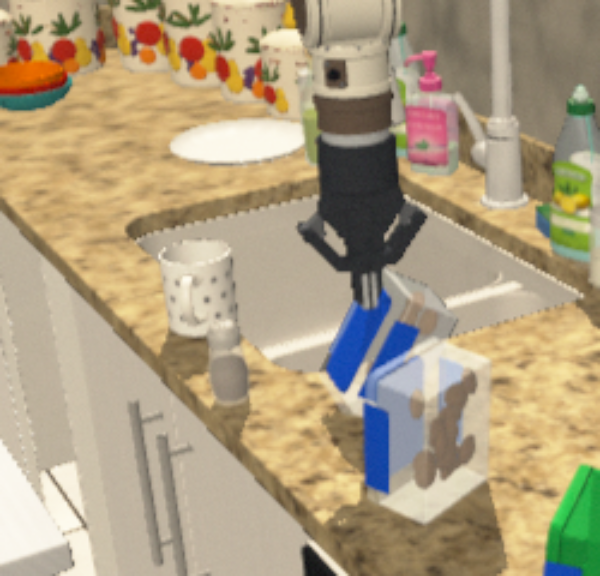

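The box is tilted about 0.5 rad, so one more push should do it.

Emit:
jog_arm --jaw '[1, 1, 1, 1, 1, 1, 1, 1]' --linear '[[0.005, 0, 0], [0.01, 0, 0], [0.015, 0, 0], [0.02, 0, 0], [0.025, 0, 0], [0.03, 0, 0], [0.03, 0, 0], [0.03, 0, 0]]' --delta_rot '[[0, 0, 0], [0, 0, 0], [0, 0, 0], [0, 0, 0], [0, 0, 0], [0, 0, 0], [0, 0, 0], [0, 0, 0]]'

```text
clock: 4.25
eef_pos: [0.5104, -0.1128, 0.1362]
tool_rot: [0.995, -0.095, -0.0, -0.0]
ft_force: [-0.2, 0.5, -0.7]
grip_width: 0.0003
```

```bash
python3 - <<'E'
from h import *
p,d=snap('scene','s4')
to([.37+.14*.983,-.088-.14*.185,.135],-10.6)
cv2.imwrite('pics/s4c.png',cv2.resize(p[100:340,100:350,::-1],None,fx=2.4,fy=2.4))
E
```

```text
t 4.3 p [ 0.5101 -0.1127  0.1362] J [-0.22  0.36 -0.13  1.08  0.    1.54] F [ 0.81 -0.1  -0.77] w -0.0
shift [-0.0022  0.0016  0.0012] rot [-0.    0.03 -0.28]
```

View pics/s4c.png

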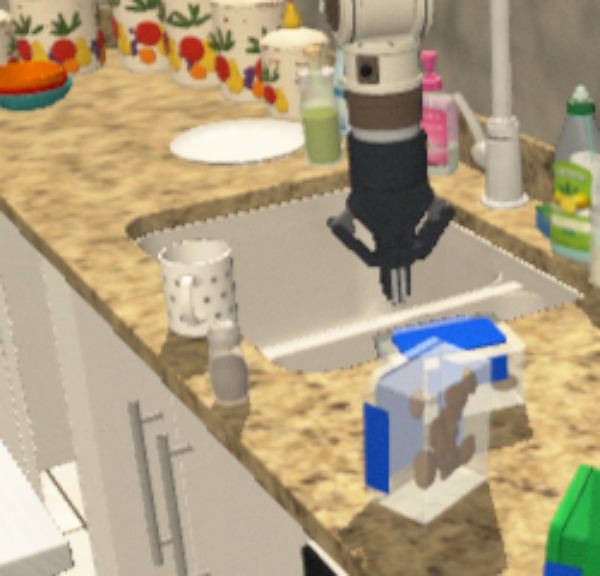

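The left box lies flat with its blue lid up (crop (450,345)). I'm moving to the start pose on the lid side of the right box.

```bash
python3 - <<'E'
from h import *
to([.416,-.187,.19],21.5)
E
```

```text
t 4.3 p [ 0.5101 -0.1127  0.1362] J [-0.22  0.36 -0.13  1.08  0.    1.54] F [ 0.81 -0.1  -0.77] w -0.0
shift [-0.0784  0.0907 -0.0538] rot [-1.000e-02  3.000e-02 -3.238e+01]
```

Emit:
jog_arm --jaw '[1, 1, 1, 1, 1, 1, 1, 1]' --linear '[[0, 0, -0.027], [-0.005, 0.006, -0.054], [-0.02, 0.025, -0.054], [-0.035, 0.045, -0.054], [-0.05, 0.06, -0.054], [-0.065, 0.075, -0.054], [-0.078, 0.091, -0.054], [-0.078, 0.091, -0.054]]' --delta_rot '[[0, 0, 0], [0, 0, -6], [0, 0, -12], [0, 0, -18], [0, 0, -24], [0, 0, -30], [0, 0, -32.5], [0, 0, -32.5]]'

```text
clock: 4.97
eef_pos: [0.4134, -0.1886, 0.1903]
tool_rot: [0.982, 0.186, -0.001, 0.0]
ft_force: [-0.5, -0.5, -0.9]
grip_width: -0.0001
```

```bash
python3 - <<'E'
from h import *
p,d=snap('top','t5')
to([.416,-.187,.135],21.5)
W=pts('top',d)
cv2.imwrite('pics/t5c.png',cv2.resize(p[200:350,180:520,::-1],None,fx=2.3,fy=2.3))
H=W[...,2]
m=((H>.1)&(H<.145)).astype(np.uint8); m[:250]=0;m[345:]=0
k,l,s,c=cv2.connectedComponentsWithStats(m)
for i in range(1,k):
    if s[i,4]<80: continue
    w=W[l==i]; r=cv2.minAreaRect((w[:,:2]*1000).astype(np.float32)); print(c[i].round(),s[i,4],'zmed',np.median(w[:,2]).round(3),r)
hsv=cv2.cvtColor(p,cv2.COLOR_RGB2HSV)
m=(cv2.inRange(hsv,(105,120,40),(130,255,255))>0)
k,l,s,c=cv2.connectedComponentsWithStats(m.astype(np.uint8))
for i in range(1,k):
    if s[i,4]<100: continue
    w=W[l==i]; print(c[i].round(),s[i,4],np.nanmedian(w,0).round(3),np.nanpercentile(w[:,2],[5,95]).round(3),cv2.minAreaRect((w[~np.isnan(w[:,0]),:2]*1000).astype(np.float32)))
E
```

```text
t 5.0167 p [ 0.4149 -0.188   0.1905] J [-0.43  0.19 -0.22  1.17  0.    0.77] F [-0.09 -0.03  0.08] w 0.0
shift [ 0.0013 -0.0005  0.0555] rot [-0.01  0.01 -0.07]
[364. 296.] 705 zmed 0.128 ((449.4118347167969, -281.26397705078125), (101.55902862548828, 65.92757415771484), 21.718027114868164)
[479. 299.] 1646 zmed 0.129 ((445.17498779296875, -544.898681640625), (109.22720336914062, 73.48176574707031), 40.902252197265625)
[286. 248.] 1186 [ 0.564 -0.121  0.069] [0.065 0.073] ((561.9700317382812, -121.61874389648438), (62.94538879394531, 107.91394805908203), 78.10699462890625)
```

View pics/t5c.png

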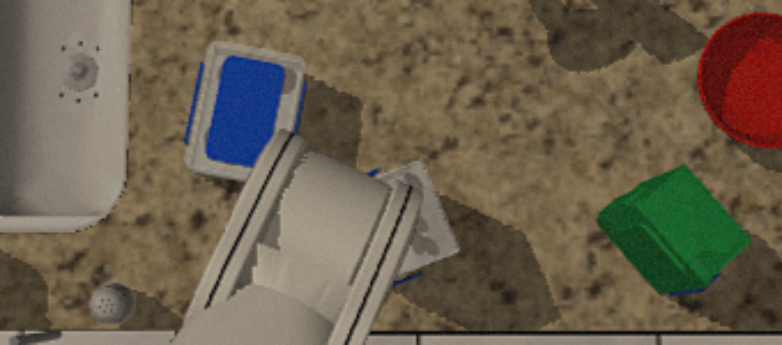

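The left box is flat at (0.564, -0.121) with its lid at 69 mm, having moved about 100 mm. The right box is untouched. I'm descending and pushing along tool +y.

Emit:
jog_arm --jaw '[1, 1, 1, 1, 1, 1, 1, 1]' --linear '[[0, 0, 0.018], [0, 0, 0.036], [0, 0, 0.054], [0, 0.006, 0.054], [0, 0.012, 0.054], [0, 0.018, 0.054], [0, 0.024, 0.054], [0, 0.03, 0.054]]' --delta_rot '[[0, 0, 0], [0, 0, 0], [0, 0, 0], [0, 0, 0], [0, 0, 0], [0, 0, 0], [0, 0, 0], [0, 0, 0]]'

```text
clock: 5.68
eef_pos: [0.4287, -0.2163, 0.1374]
tool_rot: [0.982, 0.187, 0.001, 0.001]
ft_force: [-0.2, 0.1, 0.4]
grip_width: 0.0002
```

Emit:
jog_arm --jaw '[1, 1, 1, 1, 1, 1, 1, 1]' --linear '[[0, 0.005, 0], [0, 0.01, 0], [0, 0.015, 0], [0, 0.02, 0], [0, 0.025, 0], [0, 0.03, 0], [0, 0.035, 0], [0, 0.04, 0]]' --delta_rot '[[0, 0, 0], [0, 0, 0], [0, 0, 0], [0, 0, 0], [0, 0, 0], [0, 0, 0], [0, 0, 0], [0, 0, 0]]'

```text
clock: 6.35
eef_pos: [0.4423, -0.2528, 0.1363]
tool_rot: [0.982, 0.188, -0.0, -0.0]
ft_force: [-0.3, 0.3, 0.9]
grip_width: 0.0002
```

```bash
python3 - <<'E'
from h import *
p,d=snap('scene','s6')
to([.416+.13*.366,-.187-.13*.93,.135],21.5)
cv2.imwrite('pics/s6c.png',cv2.resize(p[120:360,150:400,::-1],None,fx=2.4,fy=2.4))
E
```

```text
t 6.4 p [ 0.4428 -0.2537  0.1364] J [-0.52  0.34 -0.17  1.07 -0.    0.67] F [-0.52 -1.1  -0.8 ] w -0.0003
shift [-0.0006  0.058   0.0014] rot [ 0.06 -0.02  0.09]
```

View pics/s6c.png

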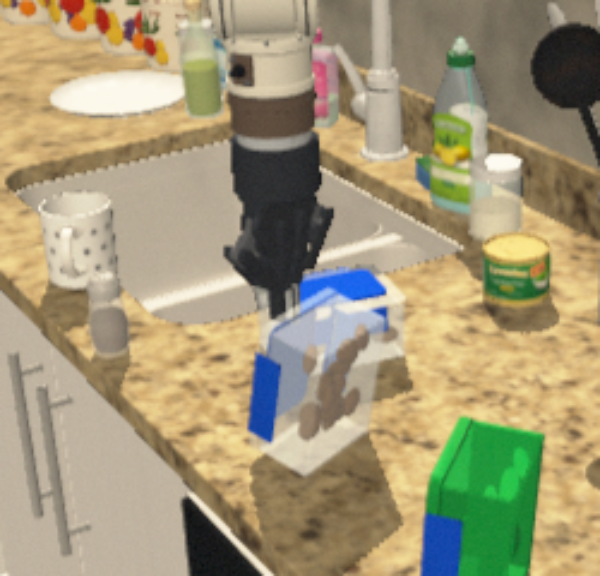

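The right box has begun to tilt with the finger on its lid (crop (285,305)). I'll continue.

Emit:
jog_arm --jaw '[1, 1, 1, 1, 1, 1, 1, 1]' --linear '[[0, 0.005, 0], [0, 0.01, 0], [0, 0.015, 0], [0, 0.02, 0], [0, 0.025, 0], [0, 0.03, 0], [0, 0.035, 0], [0, 0.04, 0]]' --delta_rot '[[0, 0, 0], [0, 0, 0], [0, 0, 0], [0, 0, 0], [0, 0, 0], [0, 0, 0], [0, 0, 0], [0, 0, 0]]'

```text
clock: 7.07
eef_pos: [0.4571, -0.2902, 0.1363]
tool_rot: [0.982, 0.187, -0.0, 0.0]
ft_force: [-0.1, -0.2, 1.0]
grip_width: 0.0004
```

```bash
python3 - <<'E'
from h import *
p,d=snap('scene','s7')
to([.416+.13*.366,-.187-.13*.93,.135],21.5)
cv2.imwrite('pics/s7c.png',cv2.resize(p[120:360,150:400,::-1],None,fx=2.4,fy=2.4))
E
```

```text
t 7.1167 p [ 0.4575 -0.291   0.1363] J [-0.57  0.4  -0.08  1.1  -0.    0.63] F [ 0.53 -0.81  0.14] w -0.0
shift [-0.0006  0.0179  0.0013] rot [ 0.07 -0.01  0.08]
```

View pics/s7c.png

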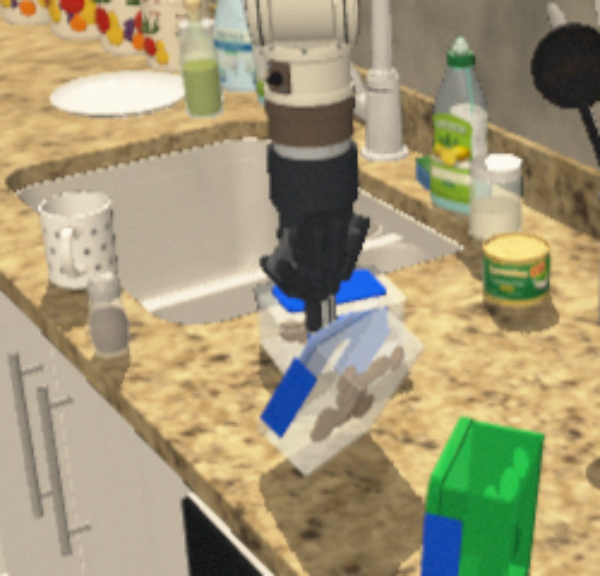

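The right box is tilted about 0.5 rad and pivoting on its base edge. One last short push.

Emit:
jog_arm --jaw '[1, 1, 1, 1, 1, 1, 1, 1]' --linear '[[0, 0.005, 0], [0, 0.01, 0], [0, 0.015, 0], [0, 0.02, 0], [0, 0.025, 0], [0, 0.03, 0], [0, 0.03, 0], [0, 0.03, 0]]' --delta_rot '[[0, 0, 0], [0, 0, 0], [0, 0, 0], [0, 0, 0], [0, 0, 0], [0, 0, 0], [0, 0, 0], [0, 0, 0]]'

```text
clock: 7.78
eef_pos: [0.468, -0.3178, 0.1362]
tool_rot: [0.982, 0.187, -0.0, -0.0]
ft_force: [-0.1, 0.5, -0.7]
grip_width: -0.0002
```

Emit:
jog_arm --jaw '[1, 1, 1, 1, 1, 1, 1, 1]' --linear '[[0, 0, -0.02], [0, 0, -0.04], [0, 0, -0.06], [0, -0.025, -0.08], [0, -0.05, -0.1], [0, -0.075, -0.11], [0, -0.1, -0.11], [0, -0.1, -0.11]]' --delta_rot '[[0, 0, 0], [0, 0, 0], [0, 0, 0], [0, 0, 0], [0, 0, 0], [0, 0, 0], [0, 0, 0], [0, 0, 0]]'

```text
clock: 8.45
eef_pos: [0.4295, -0.2212, 0.2476]
tool_rot: [0.982, 0.189, 0.0, -0.001]
ft_force: [-0.6, 0.4, -0.5]
grip_width: 0.0
```

```bash
python3 - <<'E'
from h import *
p0,_=snap('scene','s8')
p,d=snap('top','t8')
W=pts('top',d)
cv2.imwrite('pics/t8c.png',cv2.resize(p[130:350,110:520,::-1],None,fx=1.9,fy=1.9))
cv2.imwrite('pics/s8c.png',cv2.resize(p0[120:400,150:400,::-1],None,fx=2.1,fy=2.1))
for n in('top','scene'):
    z=np.load(f'pics/{n[0]}8.npz');p,d=z['p'],z['d'];W=pts(n,d)
    hsv=cv2.cvtColor(p,cv2.COLOR_RGB2HSV)
    m=(cv2.inRange(hsv,(105,120,40),(130,255,255))>0)
    k,l,s,c=cv2.connectedComponentsWithStats(m.astype(np.uint8))
    for i in range(1,k):
        if s[i,4]<100: continue
        w=W[l==i];w=w[~np.isnan(w[:,0])]; w=w[w[:,2]>.055]
        if len(w)<50: continue
        print(n,c[i].round(),s[i,4],np.median(w,0).round(3),np.percentile(w[:,2],[5,95]).round(3),'n',np.linalg.svd(w-w.mean(0),full_matrices=False)[2][2].round(3))
o=bot.get_obs();print(o['clock'],o['eef_pos'])
W=pts('top',np.load('pics/t8.npz')['d'])
for (u,v) in[(228,331),(291,153)]: print(u,v,np.nanmedian(W[v-3:v+4,u-3:u+4].reshape(-1,3),0).round(3))
E
```

```text
top [286. 248.] 1228 [ 0.562 -0.122  0.069] [0.065 0.073] n [-0.001 -0.002 -1.   ]
top [405. 278.] 536 [ 0.491 -0.395  0.069] [0.065 0.073] n [ 0.238  0.953 -0.186]
scene [286. 241.] 519 [ 0.558 -0.126  0.07 ] [0.067 0.072] n [ 0.001  0.007 -1.   ]
scene [294. 256.] 322 [ 0.551 -0.176  0.06 ] [0.056 0.064] n [-0.15  -0.833 -0.532]
scene [316. 291.] 840 [ 0.484 -0.371  0.07 ] [0.067 0.072] n [ 0.005  0.002 -1.   ]
scene [302. 310.] 376 [ 0.438 -0.393  0.059] [0.055 0.065] n [0.919 0.368 0.139]
scene [333. 355.] 591 [ 0.391 -0.567  0.083] [0.058 0.107] n [-0.76 -0.65 -0.  ]
8.55 [ 0.43101549 -0.22388751  0.24682914]
228 331 [0.374 0.002 0.088]
291 153 [ 0.795 -0.13   0.055]
```

View pics/t8c.png

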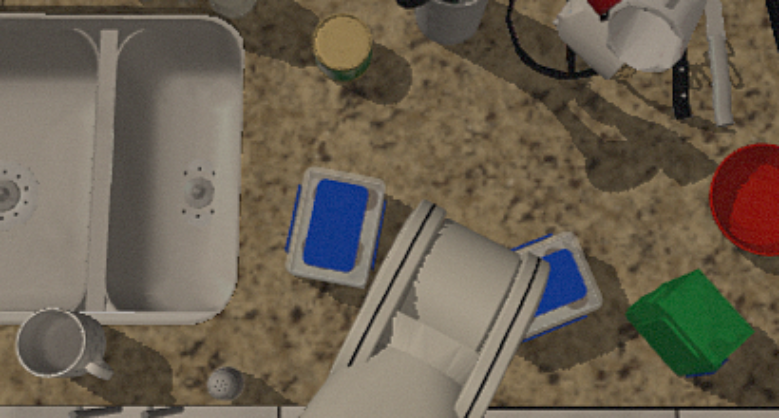

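View pics/s8c.png

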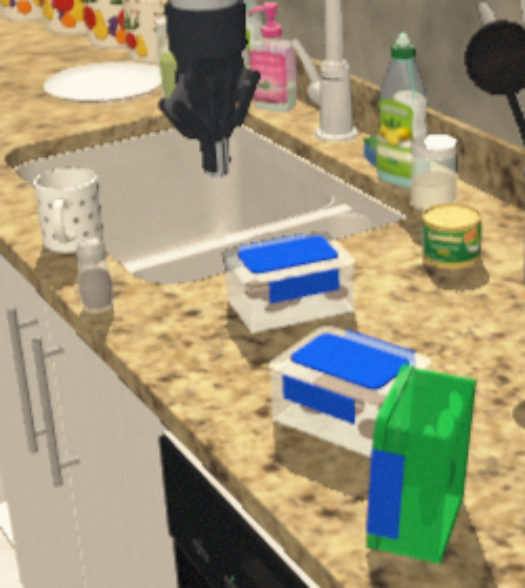

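Both boxes lie flat with their lids up at about 70 mm, and the gripper is clear and high. Handing in.

```bash
python3 -c "
from h import *
print(bot.job_done())"
```

```text
the job is handed in; nothing more can be done
None
```

I tipped the left box and then the right with slow, shut-finger pushes on the lid at about 120 mm height. I then backed the gripper off to about 0.25 m, clear of everything, and handed in at about 8.6 s. The hand-in gives no verdict.

**Last checks:**
- **Boxes:** both lids lie level in the scene view (normal vertical to within 0.01 rad) at about 70 mm, so both boxes rest on their bases. Each moved roughly 100 mm, about what tipping alone gives.
- **Other items:** salt and tin measure where they started. I did not measure the mug again, but it stands upright and looks unmoved in both views. The green box was not touched.
- **Forces:** wrist force readings stayed at the noise level, about 1 N.

**One disagreement:** the top view gave a tilted normal for the right box's lid. The arm partly hid that lid and its blue side clip was mixed into the fit, so I trusted the scene view, where the lid was visible.

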